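# Take the lens off the bench inspection camera

### The job

Take the lens off the upward-looking inspection camera: press its release button all the way down (it stays down), twist the lens anticlockwise until you feel its stop, lift it straight off and stand it upright in the round lens rest. Be gentle: do not wrench the lens or its mount or ram the button, do not drop the lens, and leave the glue bottle, tape roll and screwdriver where they are.

Things in the scene. Friction and masses are not known exactly. Their poses are not given: they have to be found in the camera images.
- mount: Fixed grey camera head: 90 x 90 mm foot, 12 mm high, with a round aluminium bayonet socket in its middle. Origin: centre of the underside, on the socket's axis; z up, the lens's twist axis. A 30 mm wide, 22 mm high arm runs along its own -x to the release button, 85 mm from the origin. More than 40 N between lens and mount damages them.
- socket_rim (a point): Centre of the socket's mouth, 22.5 mm above the bench, rim 66 mm across. Two lugs of the lens sit under hidden ledges with 1.5 mm play. Anticlockwise (from above) of its start the lens meets a sprung stop after 34 to 90 degrees (no two cameras alike; it can be neither seen nor measured beforehand); it comes out only from 0 to 8 degrees short of that stop.
- release (a joint): Release button travel in m: 0 up, 0.007 fully down on a hard stop. Slides straight down, resists with about 5 N, stays where it is left. While up, its 5 mm locking pin beside the socket blocks the lens's ear anticlockwise; beyond 5 mm of travel the pin is clear. More than 35 N on it is ramming.
- release_top (a point): Centre of the top of the release button, a plain steel cylinder 20 mm across; 34 mm above the bench when up, 27 mm when down.
- lens: Loose black lens, 72 mm tall, 0.15 to 0.31 kg. Origin: centre of its underside, z up its axis. Barrel 46 mm in diameter from 17 mm up to the top (grip here); flange 60 mm across from 12 to 17 mm up; throat 40 mm across below it, with 8 mm wide lugs to 25 mm from the axis at its own +y and -y. Starts locked, axes along the mount's, underside 12 mm above the bench, 10.5 mm deep in the socket.
- lens_top (a point): Centre of the lens's top face, 72 mm above its underside. Turned anticlockwise the lens moves almost freely; then the stiffly sprung stop is felt, its torque rising by 0.2 N m per degree (40 N on the lugs 3 to 5 degrees in): ease back 1 to 4 degrees from where it is felt and lift straight up. If a light pull does not free it, the angle is wrong.
- lens_ear (a point): End of the lens's locking ear, an 8 mm wide, 5 mm thick tab on the flange reaching 40 mm from the axis along the lens's own -x; the point is 14.5 mm above the lens's underside. It shows how far the lens is turned.
- lens_rest: Fixed shallow grey round cup, 76 mm across and 14 mm high, inside about 66 mm across, floor 6 mm above the bench. Origin: centre of its underside. The lens stands in it on its throat, any way round; the flange and ear stay above the rim.
- glue_bottle: Bystander: upright red thread-lock bottle with white nozzle, 36 mm across, 92 mm tall. Origin: underside.
- masking_tape: Bystander: cream roll of masking tape lying flat, 90 mm across, 48 mm high. Origin: underside.
- screwdriver: Bystander: screwdriver lying on the bench, 202 mm long, 28 mm handle. Origin: underside, mid-length.
Things that resemble listed ones, but are neither listed nor needed, are in the scene too. Leave any pink, purple or turquoise look-alike of the lens alone.

How it is judged:
By the outcome, as a careful person would: the job done as asked, in the order asked, and still so for the second after the job is handed in, with the robot touching nothing.
It also fails if it takes over 72 s, if anything falls off the work surface, if the arm or the gripper's body presses on something with over 40 N, if the wrist force passes 120 N, or if a joint passes its speed limit or range.

### The arm

A 6-joint arm with a two-finger parallel gripper is mounted at the origin on the work surface; the furniture and walls round the work are solid. World frame = base frame: x ahead of the robot, y to its left, z up, the work surface at z = 0. Lengths are in m, angles in degrees, forces in N, time in s.
With the tool pointing down it reaches from about 0.225 to 0.725 m from the base axis. Payload 3.1 kg.
Tool frame: the origin (TCP) lies on the centre line of the jaws, within the pads' length; the fingertips stand 19 mm ahead of it and the grasp point (between the pads) is the TCP (arm.tip_extent is the z of the fingertips in the tool frame, in m); z points along the fingers, y is the line along which they close (so a half turn about z gives the same grasp; the last joint's range is limited). The gripper opens to 85 mm and grips with 20 to 120 N. Pads are 22 mm wide; open, the fingers measure 114 mm over their backs; the gripper's body (76 mm by 85 mm) begins 54 mm behind the grasp point. The pads swing forward as they close: fully open they stand 13 mm farther back than shut.
Start: joints at [56.219, 2.75, 5.684, 92.934, 0, 82.678], TCP at [0.234, 0.47, 0.25] pointing down, gripper open.
Joint ranges: [-166.93, 166.93], [-56.73, 111.36], [-69.38, 81.34], [-121.58, 131.49], [-85.45, 84.26], [-180, 180]. Speed limits (degrees/s): [159.86, 159.86, 180, 180, 180, 180].

### API

Orientations are given as a 3x3 rotation matrix whose columns are the frame's x, y, z axes.
In Python, from bench import arm, optics gives the robot as it stands.
- The arm moves only by the tool step_arm, never from a script. Its argument "steps" is a list that holds one entry, the list of rows, each a list of 7 numbers: the shift along the tool's x, y, z in m, then the turn, a rotation vector about the tool's x, y, z in rad, then the gripper's target within -1 to 1 (fully open at 1, half-way at 0, shut at -1). In form: [[[tx, ty, tz, ax, ay, az, gripper], ...]]. A call has 1 to 5 rows; each row shifts and turns the commanded pose from where the row before left it, along the tool's axes as they then stand; what a row does not reach is not made up. A row lasts 1/10 s, in which the tool goes at most 50 mm and 8.59 degrees, less where a joint would pass 70% of its speed; a pose out of reach is approached as far as the arm can. A call with a gripper value outside its range is refused whole. The fingers move at their own pace and stop on an object; "force" is the grip in N (left out, the last holds). Time passes only in rows, so rows that do not move let the fingers close. It gives the time, the measured TCP pose, the force, the opening and the grip force at its end, in the units of the state.
- arm.observe(): the state, without advancing time (a new reading comes with each control period).
- optics.grab_frame(name): name is "scene" or "top" or "wrist"; returns a dict with "color" (420x560x3 uint8, red, green, blue), "K" (3x3 intrinsics, pixels), "position" and "orientation" of the camera in the world. Camera axes: x right, y up, looking along -z (the intrinsics and any distortion apply to the point x, -y, -z); pixel columns grow to the right and rows downward; lengths in m; the calibration is good to about 2 mm. A picture is of the moment at which its call begins. There is no depth.
- arm.finish_job(): hands the job in; it is judged then, once.
The state is a dict: "t": time; "joints": joint angles; "qvel": joint speeds; "joint_efforts": joint torques, N m; "tcp_pos": TCP position; "tcp_rot": TCP orientation; "force": force on the tool from outside, world axes, zero at the start; "wrist_torque": the same for the moment, N m; "gripper_width": opening from 0.0 (shut) to 1.0 (fully open); "gripper_force": force on a finger pad.
Only numpy, scipy, OpenCV 4.12 (cv2) and the standard library are available. Lean on these libraries where they do the work, as an engineer would, in place of code of your own. Each camera call takes 0.05 s, during which the arm holds its last target. There are 200 camera calls.

## Working session

There is one attempt and no reset: what is moved stays moved. The work goes in short steps, Python scripts to look and compute and a tool call to move; the robot and the scene stay as the last step left them, time stands still between calls to the robot, and variables do not carry over. Pictures are saved under pics/ and viewed, at most 10 in all, crops included, and the job is handed in when it is done.

Besides the shell and the picture viewer there is one more tool, called by a JSON object that holds its "op" and its "data", one argument or row to a line. step_arm: Moves the arm, as the interface text tells. Its arguments: {"type":"object","properties":{"steps":{"type":"array"},"force":{"type":"number"}},"required":["steps"]}

```bash
mkdir -p pics; ls; cat > h.py <<'E'
import numpy as np, cv2
from bench import arm, optics
def grab(n,save=None):
    f=optics.grab_frame(n)
    if save: cv2.imwrite(save,cv2.cvtColor(f["color"],cv2.COLOR_RGB2BGR))
    return f
def ray(f,u,v):
    d=np.linalg.inv(f["K"])@np.array([u,v,1.]); d=np.array([d[0],-d[1],-d[2]])
    return np.array(f["position"]),np.array(f["orientation"])@d
def onplane(f,u,v,z):
    p,d=ray(f,u,v); return p+d*(z-p[2])/d[2]
def tri(obs):
    A=np.zeros((3,3));b=np.zeros(3)
    for f,u,v in obs:
        p,d=ray(f,u,v); d=d/np.linalg.norm(d); M=np.eye(3)-np.outer(d,d); A+=M;b+=M@p
    x=np.linalg.solve(A,b); return x
def proj(f,X):
    c=np.array(f["orientation"]).T@(np.array(X)-f["position"]); q=f["K"]@np.array([c[0],-c[1],-c[2]]); return q[:2]/q[2]
E
python3 - <<'E'
from h import *
import pickle
F={n:grab(n,f"pics/{n}0.png") for n in("scene","top","wrist")}
pickle.dump(F,open("f0.pkl","wb"))
a=cv2.imread("pics/scene0.png");b=cv2.imread("pics/top0.png")
for n in F: print(n,F[n]["position"],F[n]["K"].tolist(),[k for k in F[n]])
print(arm.observe(), arm.tip_extent)
E
```

```text
pics
scene [ 0.11776763 -0.76808302  0.76441769] [[494.83615010505787, 0.0, 272.4530942628801], [0.0, 494.83615010505787, 209.39755550581373], [0.0, 0.0, 1.0]] ['color', 'K', 'position', 'orientation']
top [0.44140103 0.12282313 1.04124494] [[391.0418960785016, 0.0, 273.13648634178895], [0.0, 391.0418960785016, 206.94852479628707], [0.0, 0.0, 1.0]] ['color', 'K', 'position', 'orientation']
wrist [0.17200785 0.5015841  0.37281511] [[296.86785560744966, 0.0, 281.50974419020014], [0.0, 296.86785560744966, 207.07874064960995], [0.0, 0.0, 1.0]] ['color', 'K', 'position', 'orientation']
{'t': 0.15, 'joints': array([ 5.62185637e+01,  2.78367182e+00,  5.61247207e+00,  9.29341606e+01,
       -9.92414775e-04,  8.26785571e+01]), 'qvel': array([ 0.10984577, -0.07923521,  0.28196899, -0.05108138, -0.04017332,
        0.0801868 ]), 'joint_efforts': array([ 8.48898799e-04, -3.39259100e+01,  3.20424771e+01,  1.54219544e-02,
       -2.23873212e-04,  4.17107799e-06]), 'tcp_pos': array([0.23368508, 0.46962819, 0.24938335]), 'tcp_rot': array([[-8.95245597e-01,  4.45571886e-01, -1.00807124e-03],
       [ 4.45572973e-01,  8.95244302e-01, -1.53804599e-03],
       [ 2.17159981e-04, -1.82609820e-03, -9.99998309e-01]]), 'force': array([ 0.66060505, -0.11723479,  0.04534396]), 'wrist_torque': array([ 0.04689683, -0.0225743 , -0.01394892]), 'gripper_force': 0.0, 'gripper_width': 1.0017445973577817} 0.019
```

View pics/top0.png

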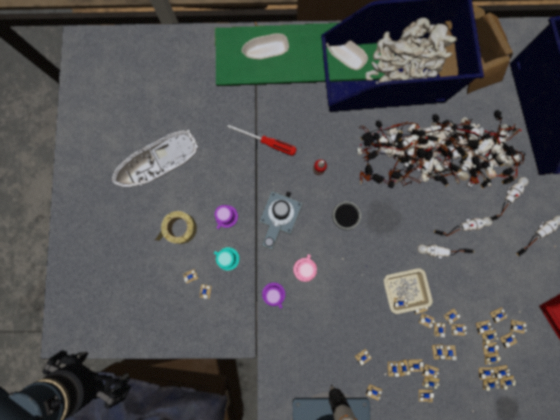

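View pics/scene0.png

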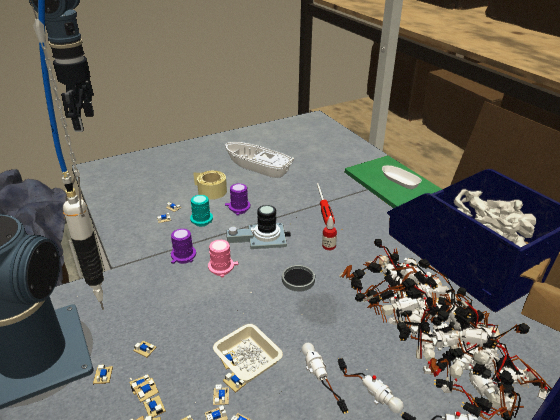

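The top view shows the lens and mount near (281,211), the button at (269,242), and the dark cup at (347,215). The scene view shows the lens at (266,218), the button at (234,232), and the cup at (298,278). I'll zoom in on both.

```bash
python3 - <<'E'
from h import *
import pickle
F=pickle.load(open("f0.pkl","rb"))
a=cv2.imread("pics/scene0.png")[190:300,215:335];b=cv2.imread("pics/top0.png")[165:275,235:375]
a=cv2.resize(a,None,fx=5,fy=5,interpolation=3)[:, :]; b=cv2.resize(b,None,fx=5,fy=5,interpolation=3)
cv2.imwrite("pics/c1.png",a);cv2.imwrite("pics/c2.png",b)
T=F["top"]
for n,u,v,z in(("lens",281,211,.084),("button",269,242,.034),("rest",347,215,.014),("bottle",320,166,.09)): print(n,onplane(T,u,v,z).round(4))
print(np.round(T["orientation"],3).tolist())
E
```

```text
lens [0.5582 0.1189 0.084 ]
button [0.4844 0.1503 0.034 ]
rest [ 0.5546 -0.0551  0.014 ]
bottle [0.6692 0.021  0.09  ]
[[-0.007, 0.991, -0.132], [-1.0, -0.009, -0.016], [-0.017, 0.131, 0.991]]
```

View pics/c1.png

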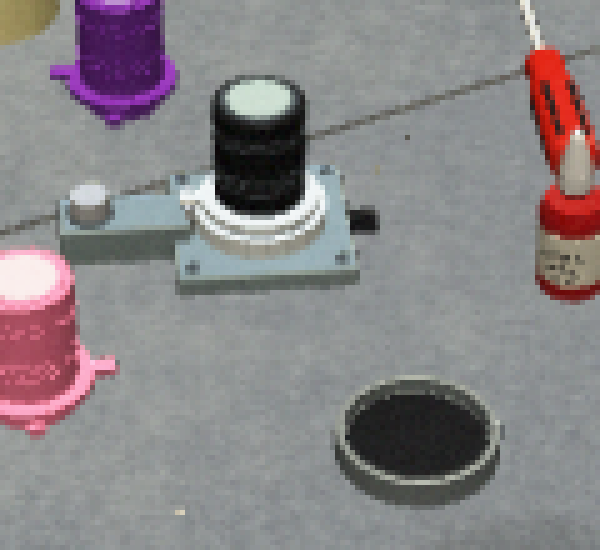

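View pics/c2.png

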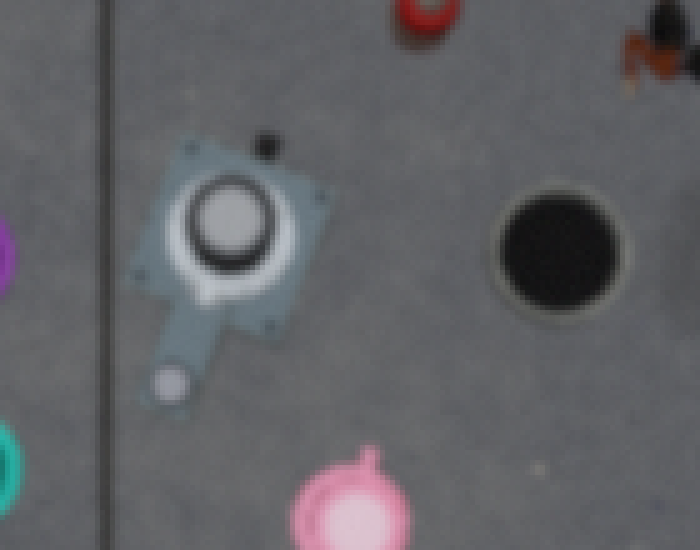

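The crops put the lens top at (231,218) in the top view and (263,98) in the scene view, the button top at (170,384) and (90,190), and the cup rim at (562,252) and (418,428). The ear points at the button. Next I'll triangulate.

```bash
python3 - <<'E'
from h import *
import pickle
F=pickle.load(open("f0.pkl","rb"));T,S=F["top"],F["scene"]
t=lambda x,y:((x+.5)/5-.5+235,(y+.5)/5-.5+165)
s=lambda x,y:((x+.5)/5-.5+215,(y+.5)/5-.5+190)
P={}
for n,a,b,z in(("lens",(231,218),(263,98),.084),("button",(170,384),(90,190),.034),("rest",(562,252),(418,428),.014)):
    X=tri([(T,*t(*a)),(S,*s(*b))]);P[n]=X
    print(n,X.round(4),onplane(T,*t(*a),z).round(4),onplane(S,*s(*b),z).round(4))
d=P["button"]-P["lens"];print(np.hypot(*d[:2]),np.degrees(np.arctan2(d[1],d[0])))
for n,p,z in(("bottle",(320,166),.09),("pink",(305,269),.07),("teal",(227,258),.07),("purp",(225,215),.07)):print(n,onplane(T,*p,z).round(3))
R=arm.observe()["tcp_rot"];p=arm.observe()["tcp_pos"]
print("delta tool",(R.T@(P["button"]+[0,0,.12]-p)).round(4))
W=F["wrist"];print((R.T@(W["position"]-p)).round(4),(R.T@W["orientation"]).round(3).tolist())
E
```

```text
lens [0.5668 0.1186 0.0861] [0.5652 0.1193 0.084 ] [0.5702 0.1208 0.084 ]
button [0.4872 0.1507 0.0374] [0.4859 0.1513 0.034 ] [0.4904 0.1545 0.034 ]
rest [ 0.5556 -0.0554  0.015 ] [ 0.5546 -0.0551  0.014 ] [ 0.5574 -0.0547  0.014 ]
0.0858553843377762 158.05306094091378
bottle [0.669 0.021 0.09 ]
pink [0.416 0.061 0.07 ]
teal [0.444 0.253 0.07 ]
purp [0.551 0.259 0.07 ]
delta tool [-0.3691 -0.1724  0.0922]
[ 0.0695  0.0009 -0.1234] [[0.0, 0.962, 0.273], [1.0, 0.0, -0.001], [-0.001, 0.273, -0.962]]
```

{"op": "step_arm", "data": {
  "steps": [
    [[-0.041,-0.0192,0.009,0,0,0,-1],[-0.041,-0.0192,0.009,0,0,0,-1],[-0.041,-0.0192,0.009,0,0,0,-1],[-0.041,-0.0192,0.009,0,0,0,-1],[-0.041,-0.0192,0.009,0,0,0,-1]]
  ],
  "force": 30
}}

```text
t: 0.65
tcp_pos: [0.3753, 0.2912, 0.2046]
tcp_rot: [[-0.895, 0.445, -0.0], [0.445, 0.895, -0.0], [0.0, -0.0, -1.0]]
force: [0.8, 0.3, 0.0]
gripper_width: 0.146
gripper_force: 0.0
```

{"op": "step_arm", "data": {
  "steps": [
    [[-0.041,-0.0192,0.009,0,0,0,-1],[-0.041,-0.0192,0.009,0,0,0,-1],[-0.041,-0.0192,0.009,0,0,0,-1],[-0.041,-0.0192,0.009,0,0,-0.08,-1],[0,0,0,0,0,0,-1]]
  ]
}}

```text
t: 1.15
tcp_pos: [0.4891, 0.1464, 0.167]
tcp_rot: [[-0.926, 0.378, -0.002], [0.378, 0.926, -0.003], [0.001, -0.003, -1.0]]
force: [-1.2, 0.0, -0.2]
gripper_width: -0.002
gripper_force: 0.0
```

```bash
python3 - <<'E'
from h import *
import pickle
o=arm.observe();print(o)
f=grab("wrist","pics/w1.png");pickle.dump((f,o),open("w1.pkl","wb"))
for X in([.5668,.1186,.086],[.4872,.1507,.037]):print(proj(f,X))
E
```

```text
{'t': 1.15, 'joints': array([ 9.21245349,  0.57613877, -6.0091606 , 83.53792481, -0.12739624,
       31.43141562]), 'qvel': array([ 4.22296127, -1.85298542, -0.23588559,  3.25663223,  3.72482275,
        5.42355388]), 'joint_efforts': array([ -1.3508312 , -32.25127816,  32.70424962,  -0.45919983,
        -0.29933229,  -0.46246542]), 'tcp_pos': array([0.48905462, 0.14642541, 0.16704454]), 'tcp_rot': array([[-9.25745794e-01,  3.78142304e-01, -1.76695039e-03],
       [ 3.78145829e-01,  9.25742559e-01, -2.53911402e-03],
       [ 6.75594754e-04, -3.01873904e-03, -9.99995215e-01]]), 'force': array([-1.19471106,  0.00972891, -0.19343769]), 'wrist_torque': array([ 0.03673146,  0.02336036, -0.04830557]), 'gripper_force': 0.0, 'gripper_width': -0.001804350599930609}
[284.7188616  319.43543479]
[284.08608362 200.57690142]
```

View pics/w1.png

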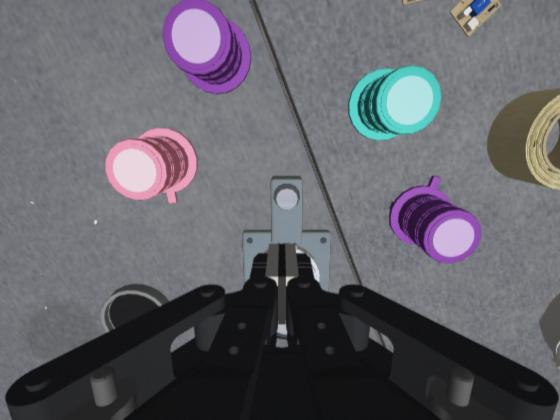

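The wrist view shows the button's top disc near (287,197), the arm running straight down the image, and the lens behind the gripper. I'll refine the button position from here.

```bash
python3 - <<'E'
from h import *
import pickle
f=grab("wrist","pics/w2.png");o=arm.observe()
F=pickle.load(open("f0.pkl","rb"));T,S=F["top"],F["scene"]
g=cv2.cvtColor(f["color"],cv2.COLOR_RGB2GRAY);x0,y0=268,180
c=g[y0:y0+35,x0:x0+40];print(c[::3,::3])
n,l,st,ce=cv2.connectedComponentsWithStats((c>140).astype(np.uint8))
k=1+st[1:,4].argmax();u,v=ce[k]+[x0,y0];print(u,v,st[k])
X=tri([(f,u,v),(T,269,241.8),(S,232.6,227.6)])
print(X.round(4),onplane(f,u,v,.034).round(4),o["tcp_pos"].round(4),(o["tcp_rot"].T@(onplane(f,u,v,.034)-o["tcp_pos"])).round(4))
E
```

```text
[[126  63  67  68  67  68  69  69  69  70  71 127 131 129]
 [114 130 136 137 137 138 138 139 139 139 138 123 126 129]
 [108 135 138 139 115  86  87 116 141 142 142 124 128 128]
 [123 135 135  79  78  79  78  79  80 138 143 130 128 128]
 [125 136  79  77 143 176 177 154  85  81 142 129 126 129]
 [126 130  78 165 179 179 180 179 171  81 137 126 124 127]
 [124 120  90 178 177 178 178 177 178 103 135 127 126 131]
 [126 128 136 177 177 178 178 177 176 153 136 128 133 133]
 [126 133  93 177 178 177 177 177 177 102 141 123 135 133]
 [124 132 137 173 182 183 182 182 179 137 141 125 131 129]
 [125 133 140 136 163 176 176 158 137 141 141 130 129 126]
 [124 133 141 139 140 140 140 140 140 141 141 124 128 125]]
284.6733524355301 201.51002865329514 [  7  11  21  22 349]
[0.4869 0.1514 0.0367] [0.4876 0.1529 0.034 ] [0.487  0.15   0.1684] [0.0003 0.0031 0.1344]
```

{"op": "step_arm", "data": {
  "steps": [
    [[0,0.0015,0.03,0,0,0,-1],[0,0,0.04,0,0,0,-1],[0,0,0.025,0,0,0,-1],[0,0,0.007,0,0,0,-1],[0,0,0.004,0,0,0,-1]]
  ]
}}

```text
t: 1.75
tcp_pos: [0.4868, 0.1533, 0.063]
tcp_rot: [[-0.929, 0.371, -0.001], [0.371, 0.929, 0.0], [0.001, -0.0, -1.0]]
force: [-0.1, -0.4, 1.0]
gripper_width: -0.001
gripper_force: 0.0
```

{"op": "step_arm", "data": {
  "steps": [
    [[0,0,0.002,0,0,0,-1],[0,0,0.002,0,0,0,-1],[0,0,0.001,0,0,0,-1],[0,0,0.001,0,0,0,-1]]
  ]
}}

```text
t: 2.15
tcp_pos: [0.4886, 0.1524, 0.0583]
tcp_rot: [[-0.928, 0.373, 0.002], [0.373, 0.928, 0.0], [-0.002, 0.001, -1.0]]
force: [-0.2, -0.3, 0.1]
gripper_width: 0.001
gripper_force: 0.0
```

{"op": "step_arm", "data": {
  "steps": [
    [[0,0,0.002,0,0,0,-1],[0,0,0.002,0,0,0,-1],[0,0,0.001,0,0,0,-1],[0,0,0.001,0,0,0,-1],[0,0,0.001,0,0,0,-1]]
  ]
}}

```text
t: 2.65
tcp_pos: [0.488, 0.1522, 0.0509]
tcp_rot: [[-0.928, 0.373, 0.0], [0.373, 0.928, -0.0], [-0.0, 0.0, -1.0]]
force: [-1.1, -0.1, 4.7]
gripper_width: 0.001
gripper_force: 2.3
```

{"op": "step_arm", "data": {
  "steps": [
    [[0,0,0.001,0,0,0,-1],[0,0,0.001,0,0,0,-1],[0,0,0.001,0,0,0,-1]]
  ]
}}

```text
t: 2.95
tcp_pos: [0.488, 0.1523, 0.0474]
tcp_rot: [[-0.928, 0.373, 0.0], [0.373, 0.928, -0.0], [-0.0, 0.0, -1.0]]
force: [-0.8, 0.0, 4.4]
gripper_width: -0.0
gripper_force: 2.3
```

{"op": "step_arm", "data": {
  "steps": [
    [[0,0,0.001,0,0,0,-1],[0,0,0.0003,0,0,0,-1]]
  ]
}}

```text
t: 3.15
tcp_pos: [0.488, 0.1523, 0.046]
tcp_rot: [[-0.928, 0.373, 0.0], [0.373, 0.928, -0.0], [-0.0, 0.0, -1.0]]
force: [-2.1, -0.8, 5.6]
gripper_width: -0.003
gripper_force: 2.9
```

{"op": "step_arm", "data": {
  "steps": [
    [[0,0,0.0005,0,0,0,-1]]
  ]
}}

```text
t: 3.25
tcp_pos: [0.488, 0.1523, 0.0459]
tcp_rot: [[-0.928, 0.373, 0.0], [0.373, 0.928, 0.0], [-0.0, 0.0, -1.0]]
force: [-1.9, -0.6, 7.1]
gripper_width: 0.0
gripper_force: 4.2
```

{"op": "step_arm", "data": {
  "steps": [
    [[0,0,0.0007,0,0,0,-1]]
  ]
}}

```text
t: 3.35
tcp_pos: [0.488, 0.1523, 0.0459]
tcp_rot: [[-0.928, 0.373, 0.0], [0.373, 0.928, 0.0], [-0.0, 0.0, -1.0]]
force: [-4.1, -0.9, 12.5]
gripper_width: -0.003
gripper_force: 6.0
```

{"op": "step_arm", "data": {
  "steps": [
    [[0,0,0,0,0,0,-1]]
  ]
}}

```text
t: 3.45
tcp_pos: [0.488, 0.1523, 0.0459]
tcp_rot: [[-0.928, 0.373, 0.0], [0.373, 0.928, -0.0], [-0.0, 0.0, -1.0]]
force: [-3.2, -1.2, 9.3]
gripper_width: -0.001
gripper_force: 4.7
```

{"op": "step_arm", "data": {
  "steps": [
    [[0,0,-0.002,0,0,0,-1],[0,0,-0.038,0,0,0,-1],[0,0,-0.05,0,0,0,-1],[0,0,-0.05,0,0,0,0],[-0.035,0,-0.02,0,0,0,1]]
  ]
}}

```text
t: 3.95
tcp_pos: [0.5204, 0.141, 0.2105]
tcp_rot: [[-0.929, 0.37, 0.006], [0.37, 0.929, 0.002], [-0.005, 0.005, -1.0]]
force: [1.2, 0.7, 0.8]
gripper_width: 0.33
gripper_force: 0.0
```

{"op": "step_arm", "data": {
  "steps": [
    [[-0.045,0,0,0,0,0,1],[-0.045,-0.0013,0,0,0,0,1],[0,0,0,0,0,0,1],[0,0,0,0,0,0,1]]
  ]
}}

```text
t: 4.35
tcp_pos: [0.6033, 0.1039, 0.2019]
tcp_rot: [[-0.927, 0.374, -0.005], [0.374, 0.927, 0.0], [0.004, -0.002, -1.0]]
force: [-0.6, 0.2, -0.4]
gripper_width: 0.994
gripper_force: 0.0
```

```bash
python3 - <<'E'
from h import *
import pickle
f=grab("wrist","pics/w3.png");o=arm.observe();pickle.dump((f,o),open("w3.pkl","wb"));print(o["tcp_pos"],o["gripper_width"])
for X in([.5668,.1186,.086],[.4872,.1515,.027],[.5556,-.0554,.015]):print(proj(f,X))
E
```

```text
[0.60273027 0.10447762 0.20306094] 0.9985331064377718
[280.0079909  162.10288598]
[281.02471225  59.96326697]
[127.71671262 204.58741588]
```

View pics/w3.png

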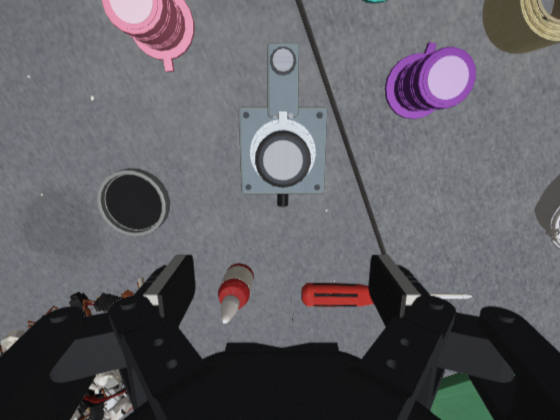

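The wrist view shows the lens top at (283,160), the ear at (283,117), the button at (283,60), and the cup rim at (135,201). Now I'll measure these with masks.

```bash
cat > lens.py <<'E'
from h import *
def blob(f,box,lo,hi):
    g=cv2.cvtColor(f["color"],cv2.COLOR_RGB2GRAY);x0,y0,x1,y1=box
    c=cv2.inRange(g[y0:y1,x0:x1],lo,hi)
    k=sorted(cv2.findContours(c,0,1)[0],key=cv2.contourArea)[-1]
    (u,v),r=cv2.minEnclosingCircle(k); m=cv2.moments(k)
    e=cv2.fitEllipse(cv2.convexHull(k))
    return e[0][0]+x0,e[0][1]+y0,e[1]
E
python3 - <<'E'
from lens import *
import pickle
f=grab("wrist");o=arm.observe()
F=pickle.load(open("f0.pkl","rb"));T,S=F["top"],F["scene"]
L=blob(f,(262,140,304,180),130,255);B=blob(f,(255,125,312,195),0,70);R=blob(f,(95,160,175,240),0,60);bt=blob(f,(271,48,296,73),150,255)
print(L,B,R,bt)
Lt=blob(T,(273,199,292,219),100,255);Rt=blob(T,(330,195,365,235),0,60);print(Lt,Rt)
print("lens",tri([(f,*L[:2]),(T,*Lt[:2])]).round(4),tri([(f,*L[:2]),(T,*Lt[:2]),(S,267.2,209.2)]).round(4),onplane(f,*L[:2],.084).round(4))
print("btn",onplane(f,*bt[:2],.027).round(4))
print("rest inner",tri([(f,*R[:2]),(T,*Rt[:2])]).round(4),onplane(f,*R[:2],.006).round(4),onplane(T,*Rt[:2],.006).round(4))
print(o["tcp_pos"],o["tcp_rot"].T@(onplane(f,*L[:2],.084)-o["tcp_pos"]),o["tcp_rot"].round(4).tolist(),o["joints"].round(1))
E
```

```text
(282.0332489013672, 160.36757850646973, (39.20032501220703, 39.75996398925781)) (282.0088424682617, 159.32178115844727, (53.95256042480469, 55.57052993774414)) (133.43120956420898, 201.97467041015625, (49.383262634277344, 58.96605682373047)) (282.3900260925293, 60.5, (19.72420310974121, 21.310840606689453))
(280.72148752212524, 208.37232780456543, (13.191832542419434, 13.625577926635742)) (346.3688335418701, 215.05610466003418, (22.800264358520508, 23.25815200805664))
lens [0.5707 0.1193 0.0394] [0.5666 0.1198 0.0852] [0.566 0.121 0.084]
btn [0.4875 0.153  0.027 ]
rest inner [ 0.5558 -0.0555  0.0025] [ 0.5557 -0.0535  0.006 ] [ 0.5554 -0.0548  0.006 ]
[0.60248868 0.10484133 0.2040208 ] [0.03965805 0.00149701 0.12009286] [[-0.9281, 0.3723, -0.0018], [0.3723, 0.9281, 0.0003], [0.0018, -0.0004, -1.0]] [ 3.6 15.6 14.8 89.3  0.  25.4]
```

{"op": "step_arm", "data": {
  "steps": [
    [[0.0397,0.0008,0.01,0,0,0,1],[0,0,0.045,0,0,0,1],[0,0,0.045,0,0,0,1],[0,0,0.03,0,0,0,1],[0,0,0.01,0,0,0,1]]
  ]
}}

```text
t: 4.95
tcp_pos: [0.5624, 0.1206, 0.061]
tcp_rot: [[-0.929, 0.371, -0.007], [0.371, 0.929, -0.0], [0.006, -0.003, -1.0]]
force: [-0.4, -0.5, 0.0]
gripper_width: 1.0
gripper_force: 0.0
```

{"op": "step_arm", "data": {
  "steps": [
    [[0,0,0,0,0,0,1],[0,0,0,0,0,0,0.4]]
  ]
}}

```text
t: 5.15
tcp_pos: [0.5678, 0.1204, 0.0671]
tcp_rot: [[-0.928, 0.372, 0.004], [0.372, 0.928, 0.0], [-0.003, 0.002, -1.0]]
force: [0.3, -0.3, 0.6]
gripper_width: 0.854
gripper_force: 0.0
```

```bash
python3 - <<'E'
from h import *
f=grab("wrist","pics/w4.png");o=arm.observe();print(o["tcp_pos"],o["gripper_width"],o["force"],o["wrist_torque"])
E
```

```text
[0.56855735 0.12041259 0.06777903] 0.7750478796453791 [1.05131762 0.61370779 1.09968128] [-0.01028656 -0.02848928  0.02458021]
```

View pics/w4.png

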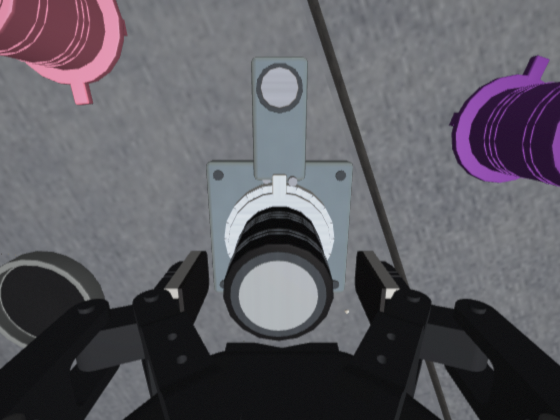

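The view shows the lens top at about (279,291) between pads at (207) and (357), so it's close to centred. The ear is at (279,185). I'll measure the residual before closing.

```bash
python3 - <<'E'
from lens import *
f=grab("wrist");o=arm.observe()
L=blob(f,(235,255,325,335),130,255);print(L)
bt=blob(f,(250,55,306,120),150,255)
R=o["tcp_rot"];p=o["tcp_pos"];print(p,o["gripper_width"])
print("lens tool",(R.T@(onplane(f,*L[:2],.084)-p)).round(4),"btn",(R.T@(onplane(f,*bt[:2],.027)-p)).round(4),bt)
E
```

```text
(277.3055076599121, 292.8752326965332, (69.57695007324219, 78.59976196289062))
[0.56884085 0.12035957 0.06795377] 0.7078527828551489
lens tool [ 0.0026 -0.0006 -0.0161] btn [ 0.0881 -0.0004  0.0405] (278.50232887268066, 85.43233871459961, (36.06559371948242, 38.51679992675781))
```

{"op": "step_arm", "data": {
  "steps": [
    [[0.0024,-0.0005,0.004,0,0,0,0.4],[0,0,0,0,0,0,0.3],[0,0,0,0,0,0,0.2]]
  ],
  "force": 20
}}

```text
t: 5.55
tcp_pos: [0.5645, 0.1204, 0.0612]
tcp_rot: [[-0.928, 0.373, 0.0], [0.373, 0.928, 0.0], [-0.0, 0.0, -1.0]]
force: [0.3, -0.5, -0.4]
gripper_width: 0.606
gripper_force: 0.0
```

{"op": "step_arm", "data": {
  "steps": [
    [[0,0,0,0,0,0,0.1],[0,0,0,0,0,0,0.05],[0,0,0,0,0,0,0],[0,0,0,0,0,0,-0.2]]
  ]
}}

```text
t: 5.95
tcp_pos: [0.5646, 0.1203, 0.061]
tcp_rot: [[-0.928, 0.373, 0.0], [0.373, 0.928, -0.0], [-0.0, -0.0, -1.0]]
force: [0.4, -0.5, 1.3]
gripper_width: 0.531
gripper_force: 20.9
```

{"op": "step_arm", "data": {
  "steps": [
    [[0,0,0,0,0,0,0.25],[-0.0013,0.0,0,0,0,0,0.25],[0,0,0,0,0,0,0.1],[0,0,0,0,0,0,0],[0,0,0,0,0,0,-0.2]]
  ],
  "force": 25
}}

```text
t: 6.45
tcp_pos: [0.5657, 0.1199, 0.0607]
tcp_rot: [[-0.928, 0.373, 0.0], [0.373, 0.928, -0.0], [-0.0, -0.0, -1.0]]
force: [0.3, 0.1, 0.2]
gripper_width: 0.533
gripper_force: 26.0
```

{"op": "step_arm", "data": {
  "steps": [
    [[0,0,0,0,0,0,-0.2]]
  ]
}}

```text
t: 6.55
tcp_pos: [0.5657, 0.1199, 0.0608]
tcp_rot: [[-0.928, 0.373, 0.0], [0.373, 0.928, -0.0], [-0.0, -0.0, -1.0]]
force: [-0.6, -1.3, -0.4]
gripper_width: 0.532
gripper_force: 26.0
```

```bash
python3 - <<'E'
from h import *
o=arm.observe();print(o["tcp_pos"],o["gripper_width"],o["gripper_force"],o["force"],o["wrist_torque"],o["joints"])
E
```

```text
[0.56565805 0.11990461 0.06075396] 0.531780471092353 26.03817880153656 [-0.63517025 -1.29649685 -0.43239018] [-0.03505833 -0.05177358 -0.06695516] [ 5.32908602e+00  1.30080013e+01 -4.69313167e+00  7.22942107e+01
 -9.61894375e-03  2.72065744e+01]
```

{"op": "step_arm", "data": {
  "steps": [
    [[0,0,0,0,0,-0.03,-0.2],[0,0,0,0,0,-0.03,-0.2],[0,0,0,0,0,-0.03,-0.2],[0,0,0,0,0,0,-0.2]]
  ],
  "force": 20
}}

```text
t: 6.95
tcp_pos: [0.5656, 0.1201, 0.0607]
tcp_rot: [[-0.958, 0.287, -0.0], [0.287, 0.958, 0.0], [0.0, 0.0, -1.0]]
force: [0.6, -0.0, 0.2]
gripper_width: 0.532
gripper_force: 26.0
```

```bash
cat > s.py <<'E'
from h import *
o=arm.observe();R=o["tcp_rot"];print("t",o["t"],o["tcp_pos"].round(4),"yaw",np.degrees(np.arctan2(R[1,0],R[0,0]))%360,"gw",o["gripper_width"].__round__(3),o["gripper_force"],"F",o["force"].round(2),"T",o["wrist_torque"].round(3),"j6",o["joints"][5].round(2),o["joint_efforts"][[0,5]].round(3))
E
python3 s.py
```

```text
t 6.95 [0.5656 0.1201 0.0607] yaw 163.34257700224467 gw 0.532 26.04259103536606 F [ 0.56 -0.05  0.22] T [ 0.061 -0.185  0.007] j6 22.0 [-0.065 -0.117]
```

{"op": "step_arm", "data": {
  "steps": [
    [[0,0,0,0,0,-0.045,-0.2],[0,0,0,0,0,-0.045,-0.2],[0,0,0,0,0,-0.045,-0.2],[0,0,0,0,0,-0.045,-0.2],[0,0,0,0,0,0,-0.2]]
  ]
}}

```text
t: 7.45
tcp_pos: [0.5655, 0.1201, 0.0607]
tcp_rot: [[-0.994, 0.112, -0.0], [0.112, 0.994, 0.0], [0.0, 0.0, -1.0]]
force: [0.5, -0.2, -1.4]
gripper_width: 0.533
gripper_force: 26.0
```

```bash
python3 s.py; python3 -c "
from h import *
grab('wrist','pics/w5.png')"
```

```text
t 7.45 [0.5655 0.1201 0.0607] yaw 173.5981836557955 gw 0.533 26.014223992824554 F [ 0.52 -0.24 -1.36] T [ 0.061 -0.108  0.006] j6 11.74 [-0.072 -0.165]
```

View pics/w5.png

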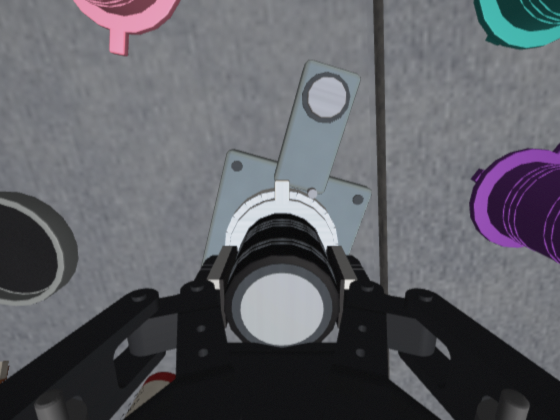

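The lens is turning with the gripper: the ear at (281,190) has passed the pin at (312,193). I'll keep turning.

{"op": "step_arm", "data": {
  "steps": [
    [[0,0,0,0,0,-0.045,-0.2],[0,0,0,0,0,-0.045,-0.2],[0,0,0,0,0,-0.045,-0.2],[0,0,0,0,0,-0.045,-0.2],[0,0,0,0,0,-0.045,-0.2]]
  ]
}}

```text
t: 8.0
tcp_pos: [0.5655, 0.1201, 0.0607]
tcp_rot: [[-0.993, -0.114, -0.0], [-0.114, 0.993, 0.0], [0.0, 0.0, -1.0]]
force: [1.0, 1.3, -1.6]
gripper_width: 0.532
gripper_force: 26.0
```

{"op": "step_arm", "data": {
  "steps": [
    [[0,0,0,0,0,-0.03,-0.2],[0,0,0,0,0,0,-0.2]]
  ]
}}

```text
t: 8.2
tcp_pos: [0.5655, 0.12, 0.0607]
tcp_rot: [[-0.99, -0.142, -0.0], [-0.142, 0.99, 0.0], [0.0, 0.0, -1.0]]
force: [0.6, 0.2, -0.9]
gripper_width: 0.539
gripper_force: 26.0
```

```bash
python3 s.py
```

```text
t 8.2 [0.5655 0.12   0.0607] yaw 188.18277246809643 gw 0.539 25.994410514831543 F [ 0.63  0.18 -0.86] T [ 0.157 -0.121  0.029] j6 -2.85 [-0.174 -0.111]
```

{"op": "step_arm", "data": {
  "steps": [
    [[0,0,0,0,0,-0.035,-0.2],[0,0,0,0,0,-0.035,-0.2],[0,0,0,0,0,0,-0.2]]
  ]
}}

```text
t: 8.5
tcp_pos: [0.5654, 0.12, 0.0607]
tcp_rot: [[-0.978, -0.211, -0.0], [-0.211, 0.978, 0.0], [0.0, 0.0, -1.0]]
force: [0.8, 0.1, -0.7]
gripper_width: 0.533
gripper_force: 26.0
```

```bash
python3 s.py
```

```text
t 8.5 [0.5654 0.12   0.0607] yaw 192.16955445037544 gw 0.533 25.98900318145752 F [ 0.78  0.07 -0.71] T [ 0.097 -0.083 -0.009] j6 -6.84 [-0.133 -0.127]
```

{"op": "step_arm", "data": {
  "steps": [
    [[0,0,0,0,0,-0.026,-0.2],[0,0,0,0,0,-0.026,-0.2],[0,0,0,0,0,0,-0.2]]
  ]
}}

```text
t: 8.8
tcp_pos: [0.5655, 0.12, 0.0607]
tcp_rot: [[-0.965, -0.262, -0.0], [-0.262, 0.965, -0.0], [0.0, 0.0, -1.0]]
force: [0.4, 0.4, -0.5]
gripper_width: 0.529
gripper_force: 26.0
```

```bash
python3 s.py
```

```text
t 8.8 [0.5655 0.12   0.0607] yaw 195.21710625342936 gw 0.529 25.98636567592621 F [ 0.36  0.37 -0.46] T [ 0.097 -0.105 -0.054] j6 -9.89 [-0.126 -0.097]
```

{"op": "step_arm", "data": {
  "steps": [
    [[0,0,0,0,0,-0.026,-0.2],[0,0,0,0,0,-0.026,-0.2],[0,0,0,0,0,0,-0.2]]
  ]
}}

```text
t: 9.1
tcp_pos: [0.5655, 0.1199, 0.0608]
tcp_rot: [[-0.95, -0.313, -0.0], [-0.313, 0.95, -0.0], [0.0, -0.0, -1.0]]
force: [0.1, -0.2, -1.5]
gripper_width: 0.532
gripper_force: 26.0
```

```bash
python3 s.py
```

```text
t 9.1 [0.5655 0.1199 0.0608] yaw 198.21419782069924 gw 0.532 25.980742871761322 F [ 0.08 -0.17 -1.55] T [ 0.08  -0.075 -0.052] j6 -12.88 [-0.085 -0.099]
```

{"op": "step_arm", "data": {
  "steps": [
    [[0,0,0,0,0,-0.026,-0.2],[0,0,0,0,0,-0.026,-0.2],[0,0,0,0,0,0,-0.2]]
  ]
}}

```text
t: 9.4
tcp_pos: [0.5655, 0.12, 0.0607]
tcp_rot: [[-0.932, -0.362, -0.0], [-0.362, 0.932, -0.0], [0.0, 0.0, -1.0]]
force: [-0.3, 0.4, -1.5]
gripper_width: 0.534
gripper_force: 26.0
```

```bash
python3 s.py
```

```text
t 9.4 [0.5655 0.12   0.0607] yaw 201.20154402648615 gw 0.534 25.97176194190979 F [-0.3   0.38 -1.51] T [ 0.058 -0.009  0.026] j6 -15.87 [-0.06  -0.099]
```

{"op": "step_arm", "data": {
  "steps": [
    [[0,0,0,0,0,-0.026,-0.2],[0,0,0,0,0,-0.026,-0.2],[0,0,0,0,0,0,-0.2]]
  ]
}}

```text
t: 9.7
tcp_pos: [0.5655, 0.1199, 0.0607]
tcp_rot: [[-0.912, -0.41, -0.0], [-0.41, 0.912, -0.0], [0.0, 0.0, -1.0]]
force: [-0.1, 0.6, -2.0]
gripper_width: 0.532
gripper_force: 26.0
```

```bash
python3 s.py
```

```text
t 9.7 [0.5655 0.1199 0.0607] yaw 204.17813541520965 gw 0.532 25.961045622825623 F [-0.13  0.62 -2.05] T [ 0.043 -0.006 -0.008] j6 -18.85 [-0.047 -0.098]
```

{"op": "step_arm", "data": {
  "steps": [
    [[0,0,0,0,0,-0.026,-0.2],[0,0,0,0,0,-0.026,-0.2],[0,0,0,0,0,0,-0.2]]
  ]
}}

```text
t: 10.0
tcp_pos: [0.5655, 0.1199, 0.0607]
tcp_rot: [[-0.89, -0.456, -0.0], [-0.456, 0.89, -0.0], [0.0, 0.0, -1.0]]
force: [-0.7, -0.4, -2.2]
gripper_width: 0.534
gripper_force: 25.9
```

```bash
python3 s.py
```

```text
t 10.0 [0.5655 0.1199 0.0607] yaw 207.15904300024303 gw 0.534 25.948719084262848 F [-0.69 -0.39 -2.2 ] T [-0.022 -0.023  0.017] j6 -21.83 [-0.035 -0.097]
```

{"op": "step_arm", "data": {
  "steps": [
    [[0,0,0,0,0,-0.026,-0.2],[0,0,0,0,0,-0.026,-0.2],[0,0,0,0,0,0,-0.2]]
  ]
}}

```text
t: 10.3
tcp_pos: [0.5655, 0.1199, 0.0607]
tcp_rot: [[-0.865, -0.502, -0.0], [-0.502, 0.865, -0.0], [0.0, 0.0, -1.0]]
force: [0.5, 0.5, -1.5]
gripper_width: 0.529
gripper_force: 25.9
```

```bash
python3 s.py
```

```text
t 10.3 [0.5655 0.1199 0.0607] yaw 210.14150149371844 gw 0.529 25.934454202651978 F [ 0.46  0.52 -1.5 ] T [-0.003 -0.002 -0.03 ] j6 -24.81 [-0.016 -0.096]
```

{"op": "step_arm", "data": {
  "steps": [
    [[0,0,0,0,0,-0.026,-0.2],[0,0,0,0,0,-0.026,-0.2],[0,0,0,0,0,0,-0.2]]
  ]
}}

```text
t: 10.6
tcp_pos: [0.5655, 0.1199, 0.0607]
tcp_rot: [[-0.838, -0.546, -0.0], [-0.546, 0.838, -0.0], [0.0, 0.0, -1.0]]
force: [0.0, 0.6, -1.2]
gripper_width: 0.532
gripper_force: 25.9
```

```bash
python3 s.py
```

```text
t 10.6 [0.5655 0.1199 0.0607] yaw 213.1195038602396 gw 0.532 25.918588936328888 F [ 0.05  0.64 -1.24] T [0.011 0.023 0.04 ] j6 -27.79 [ 0.004 -0.095]
```

{"op": "step_arm", "data": {
  "steps": [
    [[0,0,0,0,0,-0.026,-0.2],[0,0,0,0,0,-0.026,-0.2],[0,0,0,0,0,0,-0.2]]
  ]
}}

```text
t: 10.9
tcp_pos: [0.5655, 0.1199, 0.0607]
tcp_rot: [[-0.808, -0.589, -0.0], [-0.589, 0.808, -0.0], [0.0, 0.0, -1.0]]
force: [0.3, 0.4, -2.8]
gripper_width: 0.53
gripper_force: 25.9
```

```bash
python3 s.py
```

```text
t 10.9 [0.5655 0.1199 0.0607] yaw 216.096698995911 gw 0.53 25.902936458587646 F [ 0.28  0.39 -2.8 ] T [-0.011  0.052  0.006] j6 -30.77 [ 0.02  -0.094]
```

{"op": "step_arm", "data": {
  "steps": [
    [[0,0,0,0,0,-0.026,-0.2],[0,0,0,0,0,-0.026,-0.2],[0,0,0,0,0,0,-0.2]]
  ]
}}

```text
t: 11.2
tcp_pos: [0.5655, 0.12, 0.0608]
tcp_rot: [[-0.776, -0.63, -0.0], [-0.63, 0.776, -0.0], [0.0, 0.0, -1.0]]
force: [-0.2, 0.1, -2.7]
gripper_width: 0.532
gripper_force: 25.9
```

```bash
python3 s.py
```

```text
t 11.2 [0.5655 0.12   0.0608] yaw 219.08000844010814 gw 0.532 25.88941365480423 F [-0.23  0.15 -2.74] T [0.015 0.063 0.016] j6 -33.75 [ 0.011 -0.095]
```

{"op": "step_arm", "data": {
  "steps": [
    [[0,0,0,0,0,-0.026,-0.2],[0,0,0,0,0,-0.026,-0.2],[0,0,0,0,0,0,-0.2]]
  ]
}}

```text
t: 11.5
tcp_pos: [0.5656, 0.12, 0.0608]
tcp_rot: [[-0.742, -0.67, -0.0], [-0.67, 0.742, -0.0], [0.0, 0.0, -1.0]]
force: [-0.0, -0.7, -3.4]
gripper_width: 0.533
gripper_force: 25.9
```

```bash
python3 s.py
```

```text
t 11.5 [0.5656 0.12   0.0608] yaw 222.05994915121494 gw 0.533 25.87918996810913 F [-0.05 -0.66 -3.41] T [ 0.003 -0.034  0.001] j6 -36.73 [ 0.001 -0.096]
```

{"op": "step_arm", "data": {
  "steps": [
    [[0,0,0,0,0,-0.026,-0.2],[0,0,0,0,0,-0.026,-0.2],[0,0,0,0,0,0,-0.2]]
  ]
}}

```text
t: 11.8
tcp_pos: [0.5656, 0.12, 0.0608]
tcp_rot: [[-0.707, -0.708, 0.0], [-0.708, 0.707, 0.0], [-0.0, -0.0, -1.0]]
force: [-0.2, -0.8, -2.5]
gripper_width: 0.533
gripper_force: 25.9
```

```bash
python3 s.py
```

```text
t 11.8 [0.5656 0.12   0.0608] yaw 225.03706970254666 gw 0.533 25.873042345046997 F [-0.22 -0.78 -2.55] T [-0.033  0.019  0.038] j6 -39.7 [-0.    -0.096]
```

{"op": "step_arm", "data": {
  "steps": [
    [[0,0,0,0,0,-0.026,-0.2],[0,0,0,0,0,-0.026,-0.2],[0,0,0,0,0,0,-0.2]]
  ]
}}

```text
t: 12.1
tcp_pos: [0.5656, 0.12, 0.0608]
tcp_rot: [[-0.669, -0.743, 0.0], [-0.743, 0.669, 0.0], [-0.0, -0.0, -1.0]]
force: [0.7, -0.5, -3.1]
gripper_width: 0.529
gripper_force: 25.9
```

```bash
python3 s.py
```

```text
t 12.1 [0.5656 0.12   0.0608] yaw 228.01348105492562 gw 0.529 25.86674988269806 F [ 0.65 -0.51 -3.11] T [ 0.06   0.    -0.029] j6 -42.68 [ 0.003 -0.096]
```

{"op": "step_arm", "data": {
  "steps": [
    [[0,0,0,0,0,-0.026,-0.2],[0,0,0,0,0,-0.026,-0.2],[0,0,0,0,0,0,-0.2]]
  ]
}}

```text
t: 12.4
tcp_pos: [0.5656, 0.12, 0.0608]
tcp_rot: [[-0.629, -0.777, 0.0], [-0.777, 0.629, -0.0], [-0.0, -0.0, -1.0]]
force: [-0.1, 0.1, -2.5]
gripper_width: 0.533
gripper_force: 25.9
```

```bash
python3 s.py
```

```text
t 12.4 [0.5656 0.12   0.0608] yaw 230.9927746062706 gw 0.533 25.86073189973831 F [-0.05  0.08 -2.49] T [-0.046 -0.001 -0.008] j6 -45.66 [ 0.001 -0.096]
```

{"op": "step_arm", "data": {
  "steps": [
    [[0,0,0,0,0,-0.026,-0.2],[0,0,0,0,0,-0.026,-0.2],[0,0,0,0,0,0,-0.2]]
  ]
}}

```text
t: 12.7
tcp_pos: [0.5656, 0.12, 0.0608]
tcp_rot: [[-0.588, -0.809, 0.0], [-0.809, 0.588, 0.0], [-0.0, -0.0, -1.0]]
force: [-0.7, -0.6, -2.1]
gripper_width: 0.529
gripper_force: 25.9
```

```bash
python3 s.py
```

```text
t 12.7 [0.5656 0.12   0.0608] yaw 233.972659505624 gw 0.529 25.854455530643463 F [-0.74 -0.65 -2.12] T [ 0.027 -0.007  0.005] j6 -48.64 [ 0.002 -0.096]
```

{"op": "step_arm", "data": {
  "steps": [
    [[0,0,0,0,0,-0.026,-0.2],[0,0,0,0,0,-0.026,-0.2],[0,0,0,0,0,0,-0.2]]
  ]
}}

```text
t: 13.0
tcp_pos: [0.5656, 0.12, 0.0608]
tcp_rot: [[-0.545, -0.838, -0.0], [-0.838, 0.545, -0.0], [0.0, 0.0, -1.0]]
force: [-0.2, 0.8, -2.5]
gripper_width: 0.532
gripper_force: 25.8
```

```bash
python3 s.py; python3 - <<'E'
from h import *
a=cv2.cvtColor(cv2.imread("pics/w5.png"),6);b=cv2.cvtColor(grab("wrist")["color"],7)
print(a[186,262:302:2]);print(b[186,262:302:2])
E
```

```text
t 13.0 [0.5656 0.12   0.0608] yaw 236.95474871688174 gw 0.532 25.848780870437622 F [-0.21  0.77 -2.52] T [-0.028 -0.03  -0.027] j6 -51.62 [-0.    -0.096]
[140 141 142 141 140 140 127 222 220 220 219 222 221 217 126 119 126 133
 133 135]
[143 144 143 142 137 131 135 222 220 220 219 221 220 211 128 136 139 140
 140 142]
```

The ear is still tracking the gripper at 79°, so there's no slip.

{"op": "step_arm", "data": {
  "steps": [
    [[0,0,0,0,0,-0.026,-0.2],[0,0,0,0,0,-0.026,-0.2],[0,0,0,0,0,0,-0.2]]
  ]
}}

```text
t: 13.35
tcp_pos: [0.5656, 0.12, 0.0608]
tcp_rot: [[-0.501, -0.865, 0.0], [-0.865, 0.501, 0.0], [-0.0, -0.0, -1.0]]
force: [0.5, 0.6, -2.5]
gripper_width: 0.532
gripper_force: 25.8
```

```bash
python3 s.py
```

```text
t 13.35 [0.5656 0.12   0.0608] yaw 239.9339120733385 gw 0.532 25.843103528022766 F [ 0.49  0.55 -2.45] T [-0.018  0.027  0.049] j6 -54.6 [ 0.    -0.096]
```

{"op": "step_arm", "data": {
  "steps": [
    [[0,0,0,0,0,-0.026,-0.2],[0,0,0,0,0,-0.026,-0.2],[0,0,0,0,0,0,-0.2]]
  ]
}}

```text
t: 13.65
tcp_pos: [0.5656, 0.12, 0.0608]
tcp_rot: [[-0.455, -0.89, -0.0], [-0.89, 0.455, -0.0], [0.0, 0.0, -1.0]]
force: [0.2, 0.4, -2.1]
gripper_width: 0.531
gripper_force: 25.8
```

```bash
python3 s.py
```

```text
t 13.65 [0.5656 0.12   0.0608] yaw 242.91124599061578 gw 0.531 25.837521851062775 F [ 0.16  0.45 -2.14] T [-0.     0.016  0.033] j6 -57.58 [ 0.02  -0.096]
```

{"op": "step_arm", "data": {
  "steps": [
    [[0,0,0,0,0,-0.026,-0.2],[0,0,0,0,0,-0.026,-0.2],[0,0,0,0,0,0,-0.2]]
  ]
}}

```text
t: 13.95
tcp_pos: [0.5655, 0.1197, 0.0608]
tcp_rot: [[-0.409, -0.913, -0.0], [-0.913, 0.409, -0.001], [0.001, -0.0, -1.0]]
force: [-0.5, -1.5, -1.6]
gripper_width: 0.533
gripper_force: 25.8
```

```bash
python3 s.py
```

```text
t 13.95 [0.5655 0.1197 0.0608] yaw 245.8623847485796 gw 0.533 25.825921297073364 F [-0.48 -1.5  -1.63] T [-0.278  0.061 -0.159] j6 -60.54 [ 0.652 -0.248]
```

The stop is felt: torque rose to about 0.16 N·m near yaw 245.5. I'll ease back about 3° and pull lightly.

{"op": "step_arm", "data": {
  "steps": [
    [[0,0,0,0,0,0.0275,-0.2],[0,0,0,0,0,0.0275,-0.2],[0,0,0,0,0,0,-0.2],[0,0,-0.001,0,0,0,-0.2]]
  ]
}}

```text
t: 14.35
tcp_pos: [0.5654, 0.1202, 0.0616]
tcp_rot: [[-0.459, -0.889, -0.0], [-0.889, 0.459, 0.0], [-0.0, 0.0, -1.0]]
force: [-0.3, 0.1, -2.2]
gripper_width: 0.532
gripper_force: 25.8
```

```bash
python3 s.py
```

```text
t 14.35 [0.5654 0.1202 0.0616] yaw 242.70667148317395 gw 0.532 25.821323096752167 F [-0.33  0.09 -2.2 ] T [-0.006 -0.01  -0.017] j6 -57.37 [0.002 0.007]
```

{"op": "step_arm", "data": {
  "steps": [
    [[0,0,-0.001,0,0,0,-0.2],[0,0,-0.001,0,0,0,-0.2]]
  ]
}}

```text
t: 14.55
tcp_pos: [0.5656, 0.1201, 0.0639]
tcp_rot: [[-0.459, -0.889, 0.0], [-0.889, 0.459, 0.0], [-0.0, -0.0, -1.0]]
force: [0.1, 0.8, -2.5]
gripper_width: 0.531
gripper_force: 25.8
```

```bash
python3 s.py
```

```text
t 14.55 [0.5656 0.1201 0.0639] yaw 242.70125535037266 gw 0.531 25.82119882106781 F [ 0.11  0.77 -2.54] T [-0.03   0.006 -0.01 ] j6 -57.36 [ 0.04  -0.002]
```

{"op": "step_arm", "data": {
  "steps": [
    [[0,0,-0.004,0,0,0,-0.2],[0,0,-0.006,0,0,0,-0.2],[0,0,-0.01,0,0,0,-0.2],[0,0,-0.02,0,0,0,-0.2],[0,0,-0.02,0,0,0,-0.2]]
  ],
  "force": 30
}}

```text
t: 15.05
tcp_pos: [0.5655, 0.12, 0.1249]
tcp_rot: [[-0.459, -0.889, -0.0], [-0.889, 0.459, 0.0], [0.0, 0.0, -1.0]]
force: [0.8, -0.0, -1.9]
gripper_width: 0.532
gripper_force: 31.2
```

```bash
python3 s.py; python3 - <<'E'
from h import *
o=arm.observe();print(o["tcp_rot"].T@(np.array([.5556,-.0548,.055])-o["tcp_pos"]))
E
```

```text
t 15.05 [0.5655 0.12   0.1249] yaw 242.69406021426923 gw 0.532 31.16274654865265 F [ 0.77 -0.04 -1.87] T [-0.01  -0.066  0.01 ] j6 -57.36 [0.048 0.   ]
[ 0.15983149 -0.07143423  0.06993702]
```

{"op": "step_arm", "data": {
  "steps": [
    [[0.02,-0.009,0,0,0,0,-0.2],[0.035,-0.0156,0,0,0,0,-0.2],[0.035,-0.0156,0,0,0,0,-0.2],[0.035,-0.0156,0,0,0,0,-0.2],[0.025,-0.0111,0,0,0,0,-0.2]]
  ]
}}

```text
t: 15.55
tcp_pos: [0.5564, -0.0463, 0.1252]
tcp_rot: [[-0.46, -0.888, 0.002], [-0.888, 0.46, -0.001], [0.0, -0.002, -1.0]]
force: [-0.2, 0.3, -3.0]
gripper_width: 0.531
gripper_force: 31.3
```

{"op": "step_arm", "data": {
  "steps": [
    [[0.01,-0.0045,0,0,0,0,-0.2],[0,0,0,0,0,0,-0.2],[0,0,0,0,0,0,-0.2]]
  ]
}}

```text
t: 15.85
tcp_pos: [0.5559, -0.0542, 0.1243]
tcp_rot: [[-0.459, -0.889, 0.001], [-0.889, 0.459, 0.001], [-0.001, -0.0, -1.0]]
force: [-0.5, 0.5, -2.0]
gripper_width: 0.53
gripper_force: 31.3
```

```bash
python3 s.py; python3 - <<'E'
from h import *
import pickle
f=grab("wrist","pics/w6.png");o=arm.observe();pickle.dump((f,o),open("w6.pkl","wb"))
print(proj(f,[.5556,-.0548,.014]),proj(f,[.5556,-.0548,.006]))
E
```

```text
t 15.85 [ 0.5559 -0.0542  0.1243] yaw 242.70858924518882 gw 0.53 31.30198895931244 F [-0.48  0.47 -2.03] T [ 0.004 -0.016  0.002] j6 -75.19 [-0.761 -0.003]
[281.29718178 207.91222585] [281.30845103 205.2780242 ]
```

View pics/w6.png

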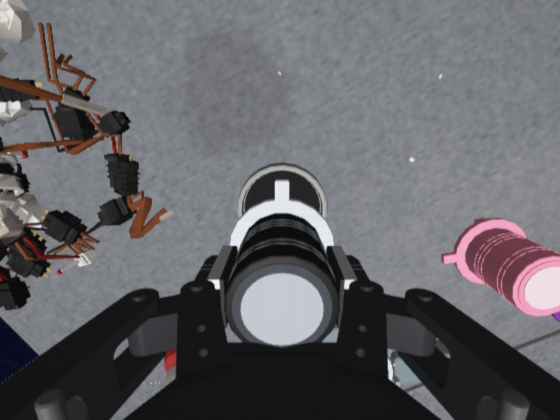

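The cup rim spans u 239–327 with its top at v 163, so it's centred at about (283,205). The flange is centred at u 281.5, so I need a small shift of 1–1.5 mm before lowering.

{"op": "step_arm", "data": {
  "steps": [
    [[0.0015,0.001,0.01,0,0,0,-0.2],[0,0,0.02,0,0,0,-0.2],[0,0,0.018,0,0,0,-0.2],[0,0,0.01,0,0,0,-0.2],[0,0,0.005,0,0,0,-0.2]]
  ]
}}

```text
t: 16.4
tcp_pos: [0.5527, -0.0547, 0.0588]
tcp_rot: [[-0.458, -0.889, -0.003], [-0.889, 0.458, 0.001], [0.001, 0.003, -1.0]]
force: [0.1, 1.0, -1.9]
gripper_width: 0.529
gripper_force: 31.3
```

{"op": "step_arm", "data": {
  "steps": [
    [[0,0,0.002,0,0,0,-0.2],[0,0,0,0,0,0,-0.2]]
  ]
}}

```text
t: 16.6
tcp_pos: [0.5544, -0.0557, 0.0591]
tcp_rot: [[-0.458, -0.889, 0.001], [-0.889, 0.458, -0.0], [-0.0, -0.001, -1.0]]
force: [0.0, 0.9, -2.7]
gripper_width: 0.537
gripper_force: 31.3
```

{"op": "step_arm", "data": {
  "steps": [
    [[0,0,0.001,0,0,0,-0.2],[0,0,0.001,0,0,0,-0.2],[0,0,0.001,0,0,0,-0.2],[0,0,0,0,0,0,-0.2]]
  ]
}}

```text
t: 17.0
tcp_pos: [0.5541, -0.0559, 0.0559]
tcp_rot: [[-0.459, -0.889, 0.0], [-0.889, 0.459, -0.0], [-0.0, -0.0, -1.0]]
force: [-0.1, -0.3, -2.7]
gripper_width: 0.529
gripper_force: 31.3
```

{"op": "step_arm", "data": {
  "steps": [
    [[0,0,0.0007,0,0,0,-0.2],[0,0,0,0,0,0,-0.2]]
  ]
}}

```text
t: 17.2
tcp_pos: [0.554, -0.0558, 0.055]
tcp_rot: [[-0.459, -0.889, -0.0], [-0.889, 0.459, 0.0], [0.0, 0.0, -1.0]]
force: [0.2, -0.5, -2.2]
gripper_width: 0.532
gripper_force: 31.3
```

{"op": "step_arm", "data": {
  "steps": [
    [[0,0,0.0006,0,0,0,-0.2],[0,0,0,0,0,0,-0.2]]
  ]
}}

```text
t: 17.4
tcp_pos: [0.5541, -0.0559, 0.0548]
tcp_rot: [[-0.459, -0.889, 0.0], [-0.889, 0.459, -0.0], [-0.0, -0.0, -1.0]]
force: [-0.2, -0.2, -1.1]
gripper_width: 0.531
gripper_force: 31.6
```

{"op": "step_arm", "data": {
  "steps": [
    [[0,0,0.0005,0,0,0,-0.2],[0,0,0,0,0,0,-0.2]]
  ]
}}

```text
t: 17.6
tcp_pos: [0.5541, -0.0558, 0.0547]
tcp_rot: [[-0.459, -0.889, 0.0], [-0.889, 0.459, -0.0], [-0.0, -0.0, -1.0]]
force: [-1.9, 0.6, 1.2]
gripper_width: 0.532
gripper_force: 31.8
```

It has touched down at the expected height, so I'll release and retreat.

{"op": "step_arm", "data": {
  "steps": [
    [[0,0,0,0,0,0,0.15],[0,0,0,0,0,0,0.3],[0,0,0,0,0,0,0.6],[0,0,0,0,0,0,1],[0,0,0,0,0,0,1]]
  ]
}}

```text
t: 18.1
tcp_pos: [0.5541, -0.0558, 0.054]
tcp_rot: [[-0.459, -0.889, 0.0], [-0.889, 0.459, -0.0], [-0.0, -0.0, -1.0]]
force: [0.1, 0.1, 0.3]
gripper_width: 0.999
gripper_force: 0.0
```

{"op": "step_arm", "data": {
  "steps": [
    [[0,0,0,0,0,0,1],[0,0,-0.02,0,0,0,1],[0,0,-0.04,0,0,0,1],[0,0,-0.05,0,0,0,1],[-0.03,0,-0.04,0,0,0,1]]
  ]
}}

```text
t: 18.6
tcp_pos: [0.5675, -0.0313, 0.2067]
tcp_rot: [[-0.463, -0.887, 0.001], [-0.887, 0.463, -0.002], [0.001, -0.002, -1.0]]
force: [0.4, -0.3, 1.0]
gripper_width: 1.0
gripper_force: 0.0
```

{"op": "step_arm", "data": {
  "steps": [
    [[-0.02,0,0,0,0,0,1],[0,0,0,0,0,0,1],[0,0,0,0,0,0,1]]
  ]
}}

```text
t: 18.9
tcp_pos: [0.5767, -0.0113, 0.2034]
tcp_rot: [[-0.458, -0.889, -0.001], [-0.889, 0.458, -0.0], [0.001, 0.001, -1.0]]
force: [0.5, -0.0, 0.4]
gripper_width: 1.002
gripper_force: 0.0
```

```bash
python3 s.py; python3 - <<'E'
from h import *
w=grab("wrist","pics/w7.png");s=grab("scene")
a=cv2.resize(cv2.cvtColor(s["color"],4)[170:320,180:345],None,fx=2.8,fy=2.8)
b=cv2.imread("pics/w7.png")[0:260,130:460]
b=cv2.resize(b,(int(330*420/260),420));cv2.imwrite("pics/fin.png",np.hstack([a[:420],b])[:,:800] if a.shape[1]+b.shape[1]<=800 else cv2.resize(np.hstack([a[:420],b]),(800,340)))
E
```

```text
t 18.9 [ 0.5767 -0.0113  0.2034] yaw 242.74165916897516 gw 1.002 0.0 F [ 0.52 -0.02  0.41] T [0.013 0.005 0.018] j6 -70.51 [0.538 0.007]
```

View pics/fin.png

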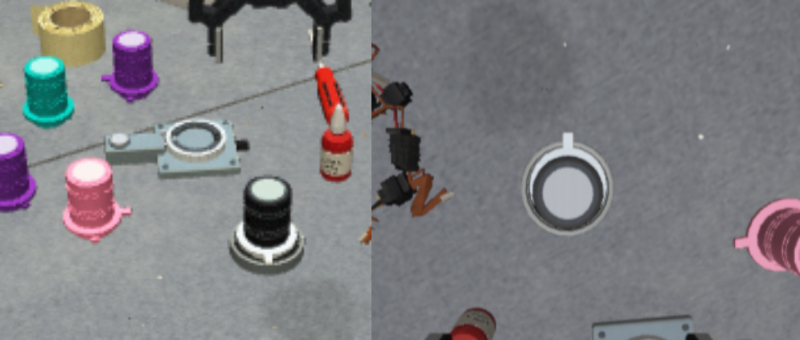

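The lens stands upright in the cup at (268,215), the socket is empty, the button is down at (120,140), and the bystanders haven't moved. I'm handing in.

```bash
python3 -c "
from bench import arm
print(arm.finish_job())"
```

```text
the job is handed in; nothing more can be done
None
```

The lens is off the camera and standing upright in the rest, the release button is fully down, and the bottle, tape and screwdriver were left alone; I handed the job in at about 19 s, and no verdict came back.

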